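# Clamp a round bar in the V-blocks

### The arm

A 6-joint arm with a two-finger parallel gripper is mounted at the origin on the work surface. World frame = base frame: x ahead of the robot, y to its left, z up, the work surface at z = 0. Lengths are in m, angles in degrees, forces in N, time in s.
With the tool pointing down it reaches from about 0.35 to 0.95 m from the base axis. Payload 17.4 kg.
Tool frame: the origin (TCP) lies on the centre line of the jaws, within the pads' length; the fingertips stand 19 mm ahead of it and the grasp point (between the pads) is the TCP (r.tcp_to_tips is the distance from the TCP to the fingertips, in m); z points along the fingers, y is the line along which they close (so a half turn about z gives the same grasp; the last joint's range is limited). The gripper opens to 93 mm and grips with 3 to 60 N. Pads are 15 mm wide; open, the fingers measure 128 mm over their backs; the gripper's body (75 mm by 188 mm) begins 65 mm behind the grasp point.
Start: joints at [-77.567, 6.646, 82.598, -0, 90.757, -2.166], TCP at [0.17, -0.653, 0.238] pointing down, gripper open.
Joint ranges: [-162.19, 162.19], [-47.58, 125.68], [4.15, 143.07], [-65.23, 245.23], [0.69, 171.88], [-170.13, 170.13]. Speed limits (degrees/s): [108.29, 108.29, 127.2, 180, 180, 180].

### API

Orientations are given as [roll, pitch, yaw] about the fixed x, y, z axes, in that order (R = Rz(yaw) Ry(pitch) Rx(roll)).
In Python, from workcell import status, camera, job, masks_of, mark_of, r gives the robot as it stands.
- The arm moves only by the tool arm_command, never from a script. Its argument "steps" is a list of rows, each an object with "delta_pos": the shift along the world's x, y, z in mm, a list of three; "twist": the turn about the world's z in rad; "grip": the finger opening in mm, from 0 to 93. In form: [{"delta_pos": [dx, dy, dz], "twist": twist, "grip": grip}, ...]. A call has 1 to 20 rows; each row is the pose to reach, as a shift and turn from the pose commanded when the call began; what a row does not reach only later rows make up. A row lasts 1/8 s, in which the tool goes at most 62.5 mm and 10.7 degrees, less where a joint would pass 70% of its speed; a pose out of reach is approached as far as the arm can. A call with a gripper value outside its range is refused whole. The fingers move at their own pace and stop on an object; the grip force is fixed at half the most. Time passes only in rows, so rows that repeat a pose let the fingers close. It gives the time, the measured TCP pose, the force, the opening and the grip force at its end, in the units of the state.
- status.get_state(): the state, without advancing time (a new reading comes with each control period).
- camera(name): name is "scene" or "top" or "wrist"; returns a dict with "image" (384x512x3 uint8, blue, green, red), "range_z" (384x512 float32, m along the optical axis (not along the pixel's ray), 0 where there is no reading), "fx", "fy", "cx", "cy" (pixels), "extrinsics" (4x4, takes a point from world to camera coordinates); the wrist camera has in their place "T_tool_cam" (4x4, takes a point from camera to tool coordinates, whose origin is the TCP and whose axes are the flange's). Camera axes: x right, y down, z forward; pixel columns grow to the right and rows downward; lengths in m; the calibration is good to about 2 mm. The wrist camera is an equidistant fisheye: a pixel r from the principal point sees the ray r / f radians off the axis. A picture is of the moment at which its call begins: read the wrist's pose just before it.
- job.close_job(): hands the job in; it is judged then, once.
Trained networks look in a picture, given as the dict that the camera call returned (one of the last four; its "shot" number tells which), for a name from the list of things; names that differ only in an ending like _2 or _b are one class to them, and where a whole thing is asked for, a point or a joint stands for the part that bears it (a point fixed in the world has none). Each returns a list of dicts, best first, with "conf" (0 to 1); they miss things now and then, are a little off and sometimes report something else, mostly with a low value. They report only what shows in the picture. A call takes as long as a camera call. They do not tell look-alikes from the thing itself.
- masks_of(label, picture): "region" (384x512 bool, what is visible of it) and "rect" ([left, top, right, bottom] in pixels, round what is visible of it).
- mark_of(label, picture): "position" ([column, row] in pixels: a listed point, or the origin of a listed thing).
The state is a dict: "t": time; "joint_pos": joint angles; "dq": joint speeds; "effort": joint torques, N m; "tool_pos": TCP position; "tcp_rot": TCP orientation; "force": force on the tool from outside, world axes, zero at the start; "torque": the same for the moment, N m; "finger_gap": finger opening in m; "grasp_force": force on a finger pad.
Only numpy, scipy, OpenCV 4.12 (cv2) and the standard library are available. Lean on these libraries where they do the work, as an engineer would, in place of code of your own. Each camera call takes 0.05 s, during which the arm holds its last target. There are 200 camera calls.

### The job

Take the bar that is both long and thick from the wooden stock rack and lay it gently in the pair of V-blocks, fully down in both V's and about centred lengthways, and let go of it. Then swing the clamp strap round by its upright handle until it comes to its stop, square across the bar.

Things in the scene. Friction and masses are not known exactly. Their poses are not given: they have to be found in the camera images.
- bar_center (a point): Centre of the steel round bar to clamp: 30 mm diameter, 150 mm long, 0.3 kg, axis along x. Lies level in any of a wooden rack's three slots (80 mm apart), axis 35 mm above the bench, on two 30 mm high notched boards; 48 mm between them is free for fingers, down to the 8 mm foot. The other slots hold a thin bar (16 x 150 mm) and a short one (30 x 80 mm).
- jig_seat (a point): Where the bar's centre lies when seated, 49 mm above the bench, midway between two fixed steel V-blocks; x along the V's, z up. Blocks: middles at x = -45 and +45 mm, 25 mm thick, 78 mm wide, tops at 54 mm, 90-degree V's that centre the bar. The 65 mm between them is free for fingers down to the 10 mm base plate. The strap's pivot post is at y = -70 mm, 20 mm across, top at 82 mm.
- strap (a joint): Flat steel clamp strap, 24 x 8 mm, swinging level about the pivot post, underside 67 mm above the bench (3 mm over a seated bar). Rad: 0 = closed at its stop, square across the bar, along the seat's +y; grows as it opens, counter-clockwise from above, to 2.1 (1.57: along the seat's -x). Starts open, at 1.4 to 1.9; stays where left; about 1 N at the handle moves it.
- strap_handle (a point): Middle of the strap's handle: an upright round black pin, 14 mm diameter, 45 mm tall, on the strap 102 mm from the pivot axis. This point is 98 mm above the bench, 22 mm above the strap's top face.
There are look-alikes about, which are no part of the job. What is shaped like the part that bears bar_center but blue or red is not meant.

How it is judged:
By the outcome, as a careful person would: the job done as asked, in the order asked, and still so for the second after the job is handed in, with the robot touching nothing.
It also fails if it takes over 51 s, if anything falls off the work surface, if the arm or the gripper's body presses on something with over 40 N, if the wrist force passes 120 N, or if a joint passes its speed limit or range.

## Working session

There is one attempt and no reset: what is moved stays moved. The work goes in short steps, Python scripts to look and compute and a tool call to move; the robot and the scene stay as the last step left them, time stands still between calls to the robot, and variables do not carry over. Pictures are saved under pics/ and viewed, at most 10 in all, crops included, and the job is handed in when it is done.

Besides the shell and the picture viewer there is one more tool, called as name([rows], argument=value, ...), one row to a line, values as JSON. arm_command: Moves the arm, as the interface text tells. Its arguments: {"type":"object","properties":{"steps":{"type":"array"}},"required":["steps"]}

```bash
mkdir -p pics; ls; cat > h.py <<'E'
import numpy as np, cv2
from workcell import status, camera, job, masks_of, mark_of, r
def world(c,uv,d=None,z=None):
    u,v=uv; R=c["extrinsics"][:3,:3]; t=c["extrinsics"][:3,3]
    ray=np.array([(u-c["cx"])/c["fx"],(v-c["cy"])/c["fy"],1.])
    o=-R.T@t; w=R.T@ray
    s=d if d is not None else (z-o[2])/w[2]
    return o+s*w
E
python3 - <<'E'
from h import *
for n in ("scene","top"):
    c=camera(n); cv2.imwrite(f"pics/{n}1.png",c["image"])
    for l in ("bar_center","jig_seat","strap","strap_handle"):
        for m in mark_of(l,c)[:6]:
            u,v=m["position"]; d=c["range_z"][int(min(max(v,0),383)),int(min(max(u,0),511))]
            print(n,l,round(m["conf"],2),np.round([u,v]),np.round(world(c,(u,v),d),3))
E
```

```text
pics
scene bar_center 0.83 [273. 199.] [0.487 0.032 0.022]
scene bar_center 0.82 [368. 197.] [0.415 0.256 0.023]
scene bar_center 0.7 [323. 241.] [0.599 0.177 0.046]
scene jig_seat 0.77 [146. 186.] [ 0.539 -0.29   0.026]Traceback (most recent call last):
  File "<stdin>", line 5, in <module>
ValueError: it knows: bar_center, jig_seat, strap_handle
```

```bash
python3 - <<'E'
from h import *
for n in ("scene","top"):
    c=camera(n); cv2.imwrite(f"pics/{n}1.png",c["image"])
    for l in ("bar_center","jig_seat","strap_handle"):
        for m in mark_of(l,c)[:6]:
            u,v=m["position"]; d=c["range_z"][int(min(max(v,0),383)),int(min(max(u,0),511))]
            print(n,l,round(m["conf"],2),np.round([u,v]),np.round(world(c,(u,v),d),3))
a=[cv2.imread(f"pics/{n}1.png") for n in ("scene","top")]
cv2.imwrite("pics/both.png",cv2.resize(np.vstack(a),None,fx=.78,fy=.78))
E
```

```text
scene bar_center 0.63 [271. 196.] [0.486 0.026 0.03 ]
scene bar_center 0.57 [368. 197.] [0.418 0.257 0.025]
scene jig_seat 0.8 [148. 189.] [ 0.535 -0.289  0.014]
scene strap_handle 0.66 [121. 144.] [ 0.487 -0.371  0.106]
top bar_center 0.91 [252. 210.] [0.471 0.019 0.026]
top bar_center 0.67 [166. 230.] [0.418 0.252 0.024]
top bar_center 0.61 [192. 168.] [0.583 0.182 0.05 ]
top jig_seat 0.63 [356. 174.] [ 0.572 -0.266  0.009]
top strap_handle 0.59 [407. 202.] [ 0.478 -0.372  0.107]
top strap_handle 0.48 [192. 170.] [0.58  0.18  0.048]
```

View pics/scene1.png

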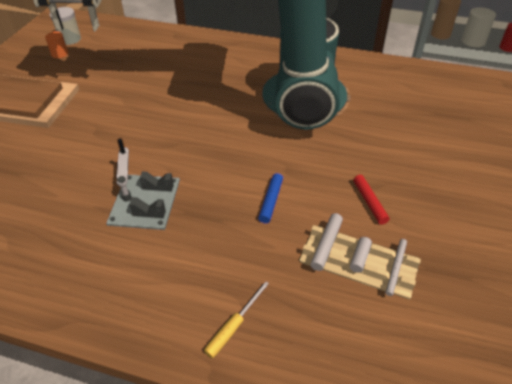

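View pics/top1.png

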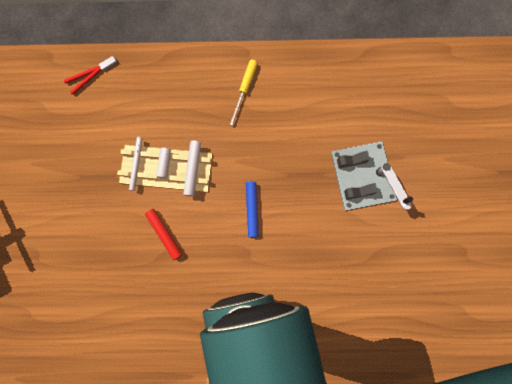

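Scene shows the rack with three steel bars at scene (327,242), (361,254), (397,265). Candidates in the top picture are:
- blue bar (252,210) and red bar (166,230): wrong colour
- thin bar (136,163) and short bar (163,162): wrong size
- long thick bar (192,168): chosen

The jig is at top (362,175), with the strap handle at (406,204).

```bash
cat >> h.py <<'E'
def cloud(c):
    v,u=np.mgrid[0:384,0:512]; d=c["range_z"].astype(float); ok=d>0
    p=np.stack([(u-c["cx"])/c["fx"]*d,(v-c["cy"])/c["fy"]*d,d],-1)
    E=c["extrinsics"]; w=(p-E[:3,3])@E[:3,:3]; w[~ok]=np.nan
    return w
def rect(w,sel):
    p=w[sel]; rc=cv2.minAreaRect((p[:,:2]*1000).astype(np.float32))
    return len(p),np.round(rc[0],1),np.round(rc[1],1),round(rc[2],1),np.round(np.percentile(p[:,2],[10,50,95])*1000,1)
E
python3 - <<'E'
from h import *
ims=[]
for n in ("top","scene"):
    c=camera(n); w=cloud(c); X,Y,Z=w[...,0],w[...,1],w[...,2]
    hsv=cv2.cvtColor(c["image"],cv2.COLOR_BGR2HSV); S=hsv[...,1]
    box=lambda x0,x1,y0,y1,z0,z1:(X>x0)&(X<x1)&(Y>y0)&(Y<y1)&(Z>z0)&(Z<z1)
    rack=box(.5,.68,.12,.45,.034,.07)
    k,lab,st,ce=cv2.connectedComponentsWithStats((rack&(S<60)).astype(np.uint8))
    for i in range(1,k):
        if st[i,4]>20: print(n,"bar",np.round(ce[i]),*rect(w,lab==i))
    jig=box(.42,.68,-.42,-.18,.035,.06)
    k,lab,st,ce=cv2.connectedComponentsWithStats(jig.astype(np.uint8))
    for i in range(1,k):
        if st[i,4]>20: print(n,"vb",np.round(ce[i]),*rect(w,lab==i))
    print(n,"plate",*rect(w,box(.42,.68,-.42,-.18,.005,.018)))
    print(n,"strap",*rect(w,box(.42,.68,-.42,-.18,.068,.081)))
    print(n,"handle",*rect(w,box(.42,.68,-.45,-.18,.088,.13)))
    if n=="top":
        a=[cv2.resize(c["image"][y:y+80,x:x+110],None,fx=6,fy=6,interpolation=2)[:300*2] for x,y in((110,125),(320,135))]
        cv2.imwrite("pics/crop.png",cv2.resize(np.vstack(a),None,fx=.62,fy=.62))
E
```

```text
top bar [192. 168.] 536 [586.7 183.7] [ 28.  149.2] 83.9 [41.7 47.1 51.9]
top bar [163. 162.] 285 [601.6 262.3] [28.7 79.6] 83.0 [42.3 46.4 51.7]
top vb [362. 157.] 132 [ 610.9 -277.7] [25.9 35.8] 7.0 [37.8 47.9 56.2]
top vb [344. 160.] 114 [ 602.6 -233.1] [26.1 33.5] 11.2 [38.3 49.2 56.1]
top vb [370. 189.] 128 [ 522.9 -295.1] [25.4 31.5] 11.9 [37.4 48.3 55.2]
top vb [352. 192.] 114 [ 513.9 -250.3] [24.9 34.8] 9.8 [37.5 49.9 56.1]
top plate 2247 [ 549.8 -299.2] [229.3 254.1] 88.7 [ 6.4  9.1 14.1]
top strap 431 [ 525.6 -356.1] [132.8  25.3] 25.8 [71.2 74.5 79.3]
top handle 45 [ 482.6 -376.3] [13.2 11.8] 85.3 [ 94.6 115.6 121. ]
scene bar [326. 241.] 691 [588.4 185. ] [ 28.8 152.1] 83.6 [39.7 45.7 49.6]
scene bar [361. 254.] 405 [604.4 263.8] [27.8 82.5] 83.3 [39.7 45.5 49.6]
scene vb [146. 178.] 144 [ 524.9 -292.5] [29.4 34.8] 8.8 [36.4 45.1 53.5]
scene vb [166. 179.] 124 [ 515.3 -247.5] [31.8 32.1] 11.8 [37.2 46.5 53.7]
scene vb [124. 189.] 40 [ 581.2 -326.6] [ 9.6 13.5] 47.7 [37.3 48.3 58.9]
scene vb [136. 204.] 160 [ 612.8 -277. ] [30.1 34.3] 17.2 [37.1 46.3 53.6]
scene vb [157. 206.] 140 [ 604.8 -230.5] [28.4 33. ] 12.5 [37.4 46.4 53.9]
scene plate 1787 [ 569.7 -286.5] [173.5 146.7] 10.5 [ 6.3  8.5 14.1]
scene strap 325 [ 529.2 -353.8] [132.3  24.5] 26.2 [71.4 73.7 79.9]
scene handle 63 [ 488.2 -374. ] [13.9 12.4] 79.1 [ 92.1 108.2 120.4]
```

View pics/crop.png

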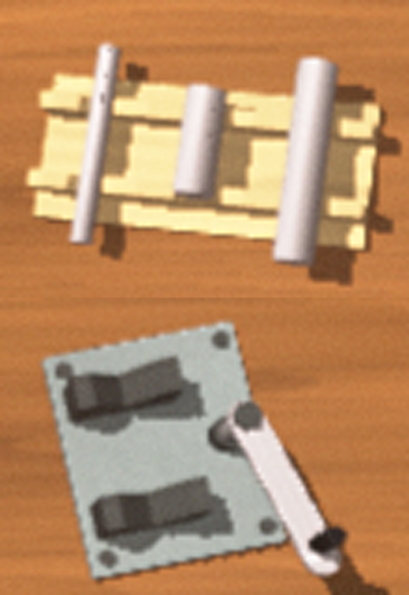

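The crop confirms the choice: the rack's right-hand bar, crop (305,160), is long and thick. The short one is at (200,140) and the thin one at (95,145). The V-blocks are at crop (130,390) and (160,510), and the strap runs from its post (245,415) to the handle (328,545). Bar: about (587,184), axis −6°. Seat: about (563,−263), axis +11°.

```bash
python3 - <<'E'
from h import *
s=status.get_state(); print({k:np.round(v,4) for k,v in s.items()})
c=camera("wrist"); print(np.round(c["T_tool_cam"],4),c["fx"],c["cx"],c["cy"])
E
```

```text
{'t': np.float64(0.65), 'joint_pos': array([-7.75670e+01,  6.64480e+00,  8.25977e+01,  3.00000e-04,
        9.07550e+01, -2.16760e+00]), 'dq': array([-0.0159, -0.0564,  0.0581, -0.0049,  0.0349,  0.0137]), 'effort': array([ 1.00000e-04, -7.20770e+01, -6.22613e+01,  7.80000e-02,
        1.83000e-02,  0.00000e+00]), 'tool_pos': array([ 0.1701, -0.6532,  0.2377]), 'tcp_rot': array([ 1.799974e+02, -2.000000e-04,  1.460070e+01]), 'force': array([ 0.16  , -0.6107, -0.6724]), 'torque': array([0.043 , 0.0022, 0.0021]), 'grasp_force': np.float64(0.0), 'finger_gap': np.float64(0.0933)}
[[-1.000e-04 -9.642e-01 -2.651e-01  7.370e-02]
 [ 1.000e+00 -1.000e-04 -2.000e-04  9.000e-04]
 [ 1.000e-04 -2.651e-01  9.642e-01 -1.462e-01]
 [ 0.000e+00  0.000e+00  0.000e+00  1.000e+00]] 297.3186396354542 261.06369866610777 194.65100761587425
```

arm_command([
  {"delta_pos": [417, 837, -40], "twist": -0.363, "grip": 60},
  {"delta_pos": [417, 837, -40], "twist": -0.363, "grip": 60},
  {"delta_pos": [417, 837, -40], "twist": -0.363, "grip": 60},
  {"delta_pos": [417, 837, -40], "twist": -0.363, "grip": 60},
  {"delta_pos": [417, 837, -40], "twist": -0.363, "grip": 60},
  {"delta_pos": [417, 837, -40], "twist": -0.363, "grip": 60},
  {"delta_pos": [417, 837, -40], "twist": -0.363, "grip": 60},
  {"delta_pos": [417, 837, -40], "twist": -0.363, "grip": 60},
  {"delta_pos": [417, 837, -40], "twist": -0.363, "grip": 60},
  {"delta_pos": [417, 837, -40], "twist": -0.363, "grip": 60},
  {"delta_pos": [417, 837, -40], "twist": -0.363, "grip": 60},
  {"delta_pos": [417, 837, -40], "twist": -0.363, "grip": 60},
  {"delta_pos": [417, 837, -40], "twist": -0.363, "grip": 60},
  {"delta_pos": [417, 837, -40], "twist": -0.363, "grip": 60},
  {"delta_pos": [417, 837, -40], "twist": -0.363, "grip": 60},
  {"delta_pos": [417, 837, -40], "twist": -0.363, "grip": 60},
  {"delta_pos": [417, 837, -40], "twist": -0.363, "grip": 60},
  {"delta_pos": [417, 837, -40], "twist": -0.363, "grip": 60},
  {"delta_pos": [417, 837, -40], "twist": -0.363, "grip": 60},
  {"delta_pos": [417, 837, -40], "twist": -0.363, "grip": 60},
])

```text
t: 3.2
tool_pos: [0.5871, 0.1832, 0.198]
tcp_rot: [-180.0, -0.0, -6.2]
force: [0.8, 0.1, 1.0]
finger_gap: 0.0599
grasp_force: 0.0
```

```bash
cat >> h.py <<'E'
from scipy.spatial.transform import Rotation as Ro
def wristcloud():
    s=status.get_state(); c=camera("wrist"); T=c["T_tool_cam"]
    v,u=np.mgrid[0:384,0:512]; x=(u-c["cx"])/c["fx"]; y=(v-c["cy"])/c["fy"]; th=np.hypot(x,y)
    d=c["range_z"].astype(float); k=np.where(th>1e-6,np.tan(np.minimum(th,1.5))/np.maximum(th,1e-6),1)
    p=np.stack([x*k*d,y*k*d,d],-1)
    p=p@T[:3,:3].T+T[:3,3]; R=Ro.from_euler("xyz",s["tcp_rot"],degrees=True).as_matrix()
    w=p@R.T+s["tool_pos"]; w[d<=0]=np.nan
    return s,c,w
E
python3 - <<'E'
from h import *
s,c,w=wristcloud(); cv2.imwrite("pics/w1.png",c["image"])
for m in mark_of("bar_center",c): print(m["conf"],np.round(m["position"]),np.round(w[int(m["position"][1]),int(m["position"][0])],4))
X,Y,Z=w[...,0],w[...,1],w[...,2]; S=cv2.cvtColor(c["image"],cv2.COLOR_BGR2HSV)[...,1]
sel=(X>.48)&(X<.7)&(Y>.14)&(Y<.23)&(Z>.036)&(Z<.07)&(S<60)
k,lab,st,ce=cv2.connectedComponentsWithStats(sel.astype(np.uint8))
for i in range(1,k):
    if st[i,4]>100: print(np.round(ce[i]),*rect(w,lab==i))
E
```

```text
0.91 [390. 251.] [0.6191 0.1407 0.2704]
0.6 [216. 318.] [0.4125 0.2623 0.0291]
0.55 [260. 187.] [0.5892 0.1844 0.0487]
[261. 181.] 3673 [587.6 182.8] [ 28.6 149. ] 83.7 [41.3 47.3 49.6]
```

View pics/w1.png

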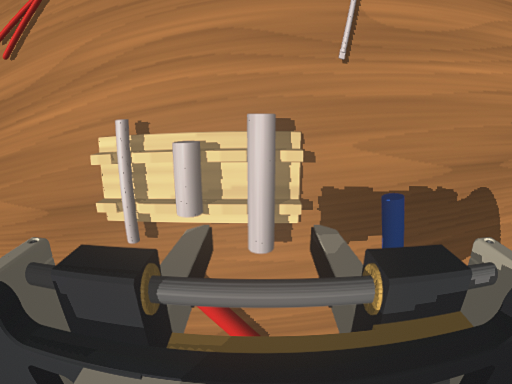

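The wrist view shows the long thick bar at (261,182) between the open fingers, and the notched boards at rows 145 and 212. Bar centre is (587.6,183.3), top about 50 mm, so the axis is about 35 mm. I'll descend onto it.

arm_command([
  {"delta_pos": [0, 0, -40], "twist": 0, "grip": 60},
  {"delta_pos": [0, 0, -80], "twist": 0, "grip": 60},
  {"delta_pos": [0, 0, -110], "twist": 0, "grip": 60},
  {"delta_pos": [0, 0, -130], "twist": 0, "grip": 60},
  {"delta_pos": [0, 0, -145], "twist": 0, "grip": 60},
  {"delta_pos": [0, 0, -155], "twist": 0, "grip": 60},
  {"delta_pos": [0, 0, -163], "twist": 0, "grip": 60},
  {"delta_pos": [0, 0, -163], "twist": 0, "grip": 60},
  {"delta_pos": [0, 0, -163], "twist": 0, "grip": 20},
  {"delta_pos": [0, 0, -163], "twist": 0, "grip": 20},
  {"delta_pos": [0, 0, -163], "twist": 0, "grip": 20},
  {"delta_pos": [0, 0, -163], "twist": 0, "grip": 20},
  {"delta_pos": [0, 0, -163], "twist": 0, "grip": 20},
  {"delta_pos": [0, 0, -163], "twist": 0, "grip": 20},
])

```text
t: 5.05
tool_pos: [0.5872, 0.1836, 0.0349]
tcp_rot: [180.0, -0.0, -6.2]
force: [-0.6, -4.7, 4.1]
finger_gap: 0.0296
grasp_force: 30.0
```

arm_command([
  {"delta_pos": [0, 0, 15], "twist": 0, "grip": 20},
  {"delta_pos": [0, 0, 40], "twist": 0, "grip": 20},
  {"delta_pos": [0, 0, 80], "twist": 0, "grip": 20},
  {"delta_pos": [0, 0, 120], "twist": 0, "grip": 20},
  {"delta_pos": [-1, -30, 150], "twist": 0.02, "grip": 20},
  {"delta_pos": [-4, -75, 165], "twist": 0.05, "grip": 20},
  {"delta_pos": [-7, -125, 165], "twist": 0.085, "grip": 20},
  {"delta_pos": [-10, -175, 165], "twist": 0.12, "grip": 20},
  {"delta_pos": [-12, -225, 165], "twist": 0.15, "grip": 20},
  {"delta_pos": [-15, -275, 165], "twist": 0.185, "grip": 20},
  {"delta_pos": [-18, -325, 165], "twist": 0.22, "grip": 20},
  {"delta_pos": [-20, -375, 165], "twist": 0.25, "grip": 20},
  {"delta_pos": [-22, -415, 165], "twist": 0.28, "grip": 20},
  {"delta_pos": [-24, -440, 165], "twist": 0.298, "grip": 20},
  {"delta_pos": [-24, -447, 165], "twist": 0.298, "grip": 20},
  {"delta_pos": [-24, -447, 165], "twist": 0.298, "grip": 20},
  {"delta_pos": [-24, -447, 165], "twist": 0.298, "grip": 20},
])

```text
t: 7.18
tool_pos: [0.5633, -0.2623, 0.1999]
tcp_rot: [-180.0, -0.0, 10.9]
force: [0.6, -0.3, -2.4]
finger_gap: 0.0292
grasp_force: 30.0
```

```bash
python3 - <<'E'
from h import *
s,c,w=wristcloud(); cv2.imwrite("pics/w2.png",c["image"])
print(s["tool_pos"],s["tcp_rot"],s["force"],s["finger_gap"])
R=Ro.from_euler("xyz",s["tcp_rot"],degrees=True).as_matrix()
def comps(n,w,sel,mn):
    k,lab,st,ce=cv2.connectedComponentsWithStats(sel.astype(np.uint8))
    for i in range(1,k):
        if st[i,4]>mn: print(n,np.round(ce[i]),*rect(w,lab==i))
q=(w-s["tool_pos"])@R   # tool frame
sel=(abs(q[...,1])<.02)&(abs(q[...,0])<.1)&(q[...,2]>-.025)&(q[...,2]<.01)
print("bar in tool",*rect(q,sel))
X,Y,Z=w[...,0],w[...,1],w[...,2]
comps("vb",w,(X>.46)&(X<.68)&(Y>-.32)&(Y<-.2)&(Z>.036)&(Z<.06),60)
comps("strap",w,(X>.42)&(X<.68)&(Y>-.45)&(Y<-.3)&(Z>.068)&(Z<.083),60)
comps("handle",w,(X>.42)&(X<.68)&(Y>-.45)&(Y<-.3)&(Z>.088)&(Z<.13),20)
t=camera("top"); w=cloud(t);X,Y,Z=w[...,0],w[...,1],w[...,2]
comps("topvb",w,(X>.46)&(X<.68)&(Y>-.32)&(Y<-.2)&(Z>.036)&(Z<.06),20)
E
```

```text
[ 0.56330185 -0.2622746   0.19988738] [-1.79992176e+02 -1.45965223e-02  1.09103078e+01] [ 0.55375544 -0.30946946 -2.40641731] 0.02924099888814173
bar in tool 11754 [9.9 0. ] [131.8  39.9] 2.9 [-14.3 -12.4  -4. ]
vb [227. 143.] 217 [ 602.  -221.4] [25.5  8.2] 11.2 [52.2 53.1 54.4]
vb [297. 143.] 274 [ 614.9 -289.2] [25.5 10.8] 9.3 [52.2 53.1 54.4]
vb [229. 219.] 88 [ 521.9 -237.2] [8.8 7.9] 12.2 [41.9 52.6 54.1]
vb [294. 219.] 116 [ 534.3 -304. ] [ 9.5 10.2] 5.5 [40.7 52.8 54.1]
strap [338. 216.] 1628 [ 553.3 -344.4] [77.8 25. ] 26.0 [73.3 74.5 81.6]
```

View pics/w2.png

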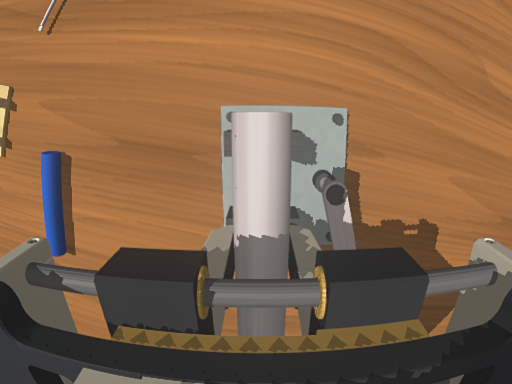

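The bar is held lengthways over the jig at (262,170), with the block tops peeking out on either side at rows 143 and 219. The bar needs about −2 mm in y and has no lengthways error.

arm_command([
  {"delta_pos": [0, -2, -30], "twist": 0, "grip": 20},
  {"delta_pos": [0, -2, -70], "twist": 0, "grip": 20},
  {"delta_pos": [0, -2, -100], "twist": 0, "grip": 20},
  {"delta_pos": [0, -2, -120], "twist": 0, "grip": 20},
  {"delta_pos": [0, -2, -130], "twist": 0, "grip": 20},
  {"delta_pos": [0, -2, -136], "twist": 0, "grip": 20},
  {"delta_pos": [0, -2, -140], "twist": 0, "grip": 20},
  {"delta_pos": [0, -2, -143], "twist": 0, "grip": 20},
  {"delta_pos": [0, -2, -145], "twist": 0, "grip": 20},
  {"delta_pos": [0, -2, -147], "twist": 0, "grip": 20},
  {"delta_pos": [0, -2, -147], "twist": 0, "grip": 20},
  {"delta_pos": [0, -2, -147], "twist": 0, "grip": 20},
])

```text
t: 8.78
tool_pos: [0.5631, -0.2652, 0.0527]
tcp_rot: [180.0, -0.0, 10.9]
force: [-0.6, -0.9, -2.4]
finger_gap: 0.0293
grasp_force: 30.0
```

arm_command([
  {"delta_pos": [0, 0, -1], "twist": 0, "grip": 20},
  {"delta_pos": [0, 0, -2], "twist": 0, "grip": 20},
  {"delta_pos": [0, 0, -2], "twist": 0, "grip": 20},
  {"delta_pos": [0, 0, -3], "twist": 0, "grip": 20},
  {"delta_pos": [0, 0, -3], "twist": 0, "grip": 20},
])

```text
t: 9.4
tool_pos: [0.5632, -0.2651, 0.0502]
tcp_rot: [-180.0, -0.0, 10.9]
force: [-3.7, 2.5, 5.3]
finger_gap: 0.0296
grasp_force: 30.0
```

arm_command([
  {"delta_pos": [0, 0, -0.5], "twist": 0, "grip": 20},
  {"delta_pos": [0, 0, -0.5], "twist": 0, "grip": 20},
  {"delta_pos": [0, 0, -1], "twist": 0, "grip": 20},
  {"delta_pos": [0, 0, -1], "twist": 0, "grip": 20},
])

```text
t: 9.9
tool_pos: [0.5633, -0.2652, 0.0501]
tcp_rot: [180.0, -0.0, 10.9]
force: [-8.6, 4.8, 14.4]
finger_gap: 0.0288
grasp_force: 30.0
```

arm_command([
  {"delta_pos": [0, 0, 0.5], "twist": 0, "grip": 30},
  {"delta_pos": [0, 0, 0.5], "twist": 0, "grip": 35},
  {"delta_pos": [0, 0, 0.5], "twist": 0, "grip": 45},
  {"delta_pos": [0, 0, 0.5], "twist": 0, "grip": 55},
  {"delta_pos": [0, 0, 0.5], "twist": 0, "grip": 55},
  {"delta_pos": [0, 0, 20], "twist": 0, "grip": 55},
  {"delta_pos": [0, 0, 50], "twist": 0, "grip": 55},
  {"delta_pos": [0, 0, 90], "twist": 0, "grip": 55},
  {"delta_pos": [0, 0, 130], "twist": 0, "grip": 55},
  {"delta_pos": [0, 0, 150], "twist": 0, "grip": 55},
  {"delta_pos": [0, 0, 150], "twist": 0, "grip": 55},
])

```text
t: 11.28
tool_pos: [0.5635, -0.2654, 0.2001]
tcp_rot: [179.9, -0.1, 10.9]
force: [0.5, -0.2, -0.7]
finger_gap: 0.055
grasp_force: 0.0
```

```bash
python3 - <<'E'
from h import *
s,c,w=wristcloud(); cv2.imwrite("pics/w3.png",c["image"])
print(s["tool_pos"],s["joint_pos"],s["force"])
S=cv2.cvtColor(c["image"],cv2.COLOR_BGR2HSV)[...,1]
X,Y,Z=w[...,0],w[...,1],w[...,2]
u=np.array([np.cos(np.radians(10.9)),np.sin(np.radians(10.9))]); n=np.array([-u[1],u[0]])
qx=(w[...,:2]-[.5635,-.264])@u; qy=(w[...,:2]-[.5635,-.264])@n
m=(abs(qx)<.1)&(abs(qy)<.006)&(Z>.056)&(Z<.08)
print("bar x-range",np.percentile(qx[m]*1000,[.5,99.5]))
for a in range(-65,80,15):
    k=(abs(qx-a/1000)<.005)&(abs(qy)<.02)&(Z>.05)&(Z<.08)
    if k.sum()>20: print(a,"top z",round(np.percentile(Z[k],90)*1000,1),"y mid",round(1000*np.median(qy[k&(Z>.056)]),1))
for z0,z1,nm in((.068,.083,"strap"),(.09,.13,"handle")):
    sel=(X>.42)&(X<.68)&(Y>-.45)&(Y<-.3)&(Z>z0)&(Z<z1)
    print(nm,*rect(w,sel)) if sel.sum()>10 else 0
E
```

```text
[ 0.56348036 -0.2653849   0.20010096] [-2.75668573e+01  8.09147708e-01  9.21949981e+01  2.67226891e-03
  8.68640932e+01  5.15576564e+01] [ 0.51951739 -0.17870079 -0.71153201]
bar x-range [-73.56929912  74.57210646]
-65 top z 63.2 y mid -0.1
-50 top z 63.1 y mid -0.2
-35 top z 63.1 y mid -1.2
-20 top z 63.0 y mid -0.3
-5 top z 63.1 y mid -0.3
10 top z 63.2 y mid -0.4
25 top z 63.1 y mid -0.9
40 top z 63.2 y mid -0.4
55 top z 63.2 y mid -0.4
70 top z 63.3 y mid -0.4
strap 1425 [ 547.6 -347. ] [90.6 24.7] 26.5 [73.4 74.5 81.6]
```

View pics/w3.png

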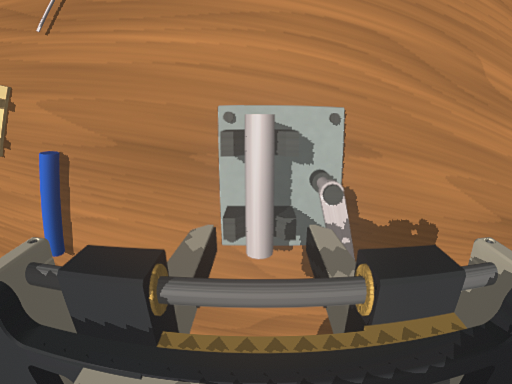

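Bar seated: it shows at (260,185), lying in both blocks. Its top is 63.1 mm and level all along, and it is centred to within 0.5 mm. Next, the handle.

arm_command([
  {"delta_pos": [-35, -50, 0], "twist": 0.13, "grip": 60},
  {"delta_pos": [-70, -100, 0], "twist": 0.26, "grip": 60},
  {"delta_pos": [-78, -112, -20], "twist": 0.267, "grip": 60},
  {"delta_pos": [-78, -112, -30], "twist": 0.267, "grip": 60},
  {"delta_pos": [-78, -112, -30], "twist": 0.267, "grip": 60},
  {"delta_pos": [-78, -112, -30], "twist": 0.267, "grip": 60},
])

```text
t: 12.08
tool_pos: [0.486, -0.3763, 0.1688]
tcp_rot: [-180.0, -0.0, 26.2]
force: [0.8, 0.9, 0.8]
finger_gap: 0.0597
grasp_force: 0.0
```

```bash
python3 - <<'E'
from h import *
s,c,w=wristcloud(); cv2.imwrite("pics/w4.png",c["image"])
print(s["tool_pos"],s["tcp_rot"])
X,Y,Z=w[...,0],w[...,1],w[...,2]
reg=(X>.44)&(X<.62)&(Y>-.42)&(Y<-.31)
for z0,z1,nm in((.068,.079,"strap"),(.085,.115,"handle"),(.117,.125,"htop"),(.0795,.084,"post")):
    sel=reg&(Z>z0)&(Z<z1)
    print(nm,*rect(w,sel)) if sel.sum()>10 else 0
for m in mark_of("strap_handle",c)[:3]: print(m["conf"],m["position"],w[int(m["position"][1]),int(m["position"][0])])
E
```

```text
[ 0.4859554  -0.37626129  0.16880006] [-1.79995500e+02 -8.96329840e-03  2.62285377e+01]
strap 3566 [ 528.6 -356.6] [130.3  24.1] 25.8 [73.4 74.3 75.4]
handle 208 [ 488.9 -375.6] [ 7.1 13.8] 26.3 [ 88.2 101.2 113.4]
htop 277 [ 485.4 -377.1] [13.5 13.3] 41.1 [118.  119.1 120.3]
post 505 [ 536.2 -353.3] [109.6  18.6] 26.3 [80.4 81.4 82.7]
0.56 [259.0, 213.5] [ 0.49066607 -0.37327469  0.11645832]
```

View pics/w4.png

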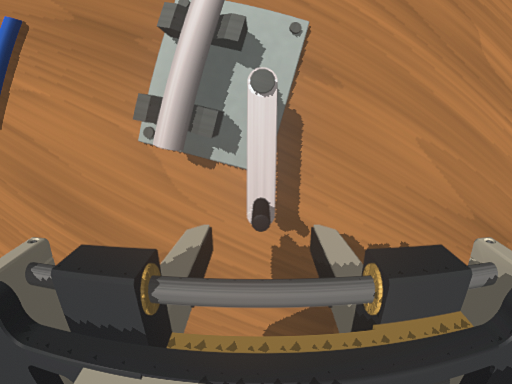

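The wrist view shows the handle pin at (261,213), centred between the fingers, and the pivot post at (262,80). The pin measures (485.4,−377.1), top 120 mm, matching the target. I'll go down and close on it.

arm_command([
  {"delta_pos": [0, 0, -25], "twist": 0, "grip": 60},
  {"delta_pos": [0, 0, -45], "twist": 0, "grip": 60},
  {"delta_pos": [0, 0, -60], "twist": 0, "grip": 60},
  {"delta_pos": [0, 0, -67], "twist": 0, "grip": 60},
  {"delta_pos": [0, 0, -67], "twist": 0, "grip": 60},
  {"delta_pos": [0, 0, -67], "twist": 0, "grip": 5},
  {"delta_pos": [0, 0, -67], "twist": 0, "grip": 5},
  {"delta_pos": [0, 0, -67], "twist": 0, "grip": 5},
  {"delta_pos": [0, 0, -67], "twist": 0, "grip": 5},
  {"delta_pos": [0, 0, -67], "twist": 0, "grip": 5},
  {"delta_pos": [0, 0, -67], "twist": 0, "grip": 5},
  {"delta_pos": [0, 0, -67], "twist": 0, "grip": 5},
])

```text
t: 13.68
tool_pos: [0.4851, -0.3772, 0.1017]
tcp_rot: [-180.0, 0.0, 26.2]
force: [-1.0, -0.2, 1.0]
finger_gap: 0.0133
grasp_force: 30.0
```

```bash
python3 -c "
import numpy as np
P=np.array([576.8,-333.1]); a0=206.0; 
p0=P+102*np.array([np.cos(np.radians(a0)),np.sin(np.radians(a0))]); print(p0)
for d in np.r_[np.arange(4,105,6),103,105]:
    a=np.radians(a0-d); print(d,np.round(P+102*np.array([np.cos(a),np.sin(a)])-p0),round(-np.radians(d),2))
"
```

```text
[ 485.12300728 -377.81385697]
4 [-3.  7.] -0.07
10 [-6. 17.] -0.17
16 [-9. 27.] -0.28
22 [-10.  38.] -0.38
28 [-10.  48.] -0.49
34 [-9. 59.] -0.59
40 [-7. 69.] -0.7
46 [-4. 80.] -0.8
52 [ 0. 89.] -0.91
58 [ 5. 99.] -1.01
64 [ 11. 108.] -1.12
70 [ 18. 116.] -1.22
76 [ 26. 123.] -1.33
82 [ 35. 129.] -1.43
88 [ 44. 135.] -1.54
94 [ 53. 139.] -1.64
100 [ 64. 143.] -1.75
103 [ 69. 144.] -1.8
105 [ 72. 145.] -1.83
```

arm_command([
  {"delta_pos": [-3, 7, 0], "twist": -0.07, "grip": 5},
  {"delta_pos": [-6, 17, 0], "twist": -0.17, "grip": 5},
  {"delta_pos": [-9, 27, 0], "twist": -0.28, "grip": 5},
  {"delta_pos": [-10, 38, 0], "twist": -0.38, "grip": 5},
  {"delta_pos": [-10, 48, 0], "twist": -0.49, "grip": 5},
  {"delta_pos": [-9, 59, 0], "twist": -0.59, "grip": 5},
  {"delta_pos": [-7, 69, 0], "twist": -0.7, "grip": 5},
  {"delta_pos": [-4, 80, 0], "twist": -0.8, "grip": 5},
])

```text
t: 14.68
tool_pos: [0.481, -0.297, 0.1017]
tcp_rot: [180.0, 0.0, -19.9]
force: [4.1, -2.4, -2.9]
finger_gap: 0.0133
grasp_force: 30.0
```

arm_command([
  {"delta_pos": [4, 9, 0], "twist": -0.11, "grip": 5},
  {"delta_pos": [9, 19, 0], "twist": -0.21, "grip": 5},
  {"delta_pos": [15, 28, 0], "twist": -0.32, "grip": 5},
  {"delta_pos": [22, 36, 0], "twist": -0.42, "grip": 5},
  {"delta_pos": [30, 43, 0], "twist": -0.53, "grip": 5},
  {"delta_pos": [39, 49, 0], "twist": -0.63, "grip": 5},
  {"delta_pos": [48, 55, 0], "twist": -0.74, "grip": 5},
  {"delta_pos": [57, 59, 0], "twist": -0.84, "grip": 5},
  {"delta_pos": [68, 63, 0], "twist": -0.95, "grip": 5},
  {"delta_pos": [71, 63.5, 0], "twist": -0.97, "grip": 5},
  {"delta_pos": [73, 64, 0], "twist": -1.0, "grip": 5},
  {"delta_pos": [73, 64, 0], "twist": -1.0, "grip": 5},
])

```text
t: 16.18
tool_pos: [0.554, -0.233, 0.1016]
tcp_rot: [-180.0, 0.0, -76.9]
force: [-0.9, 4.8, 1.3]
finger_gap: 0.0135
grasp_force: 30.0
```

arm_command([
  {"delta_pos": [1, 0, 0], "twist": -0.01, "grip": 5},
  {"delta_pos": [2, 0.3, 0], "twist": -0.02, "grip": 5},
  {"delta_pos": [3, 0.5, 0], "twist": -0.03, "grip": 5},
  {"delta_pos": [3, 0.5, 0], "twist": -0.03, "grip": 5},
])

```text
t: 16.68
tool_pos: [0.557, -0.2324, 0.1017]
tcp_rot: [-180.0, 0.0, -78.6]
force: [-0.6, 5.5, 2.4]
finger_gap: 0.0137
grasp_force: 30.0
```

arm_command([
  {"delta_pos": [1, 0.2, 0], "twist": -0.01, "grip": 5},
  {"delta_pos": [2, 0.4, 0], "twist": -0.01, "grip": 5},
  {"delta_pos": [2, 0.4, 0], "twist": -0.01, "grip": 5},
])

```text
t: 17.05
tool_pos: [0.5578, -0.2323, 0.1016]
tcp_rot: [179.8, 0.1, -79.2]
force: [-12.9, 6.2, 6.6]
finger_gap: 0.0136
grasp_force: 30.0
```

The stop is reached: about −13 N along x. I'll press a touch more, release and rise.

arm_command([
  {"delta_pos": [0.7, 0.1, 0], "twist": 0, "grip": 5},
  {"delta_pos": [0.7, 0.1, 0], "twist": 0, "grip": 5},
  {"delta_pos": [0, 0, 0], "twist": 0, "grip": 25},
  {"delta_pos": [0, 0, 0], "twist": 0, "grip": 45},
  {"delta_pos": [0, 0, 0], "twist": 0, "grip": 45},
  {"delta_pos": [0, 0, 0], "twist": 0, "grip": 45},
  {"delta_pos": [0, 0, 20], "twist": 0, "grip": 45},
  {"delta_pos": [0, 0, 50], "twist": 0, "grip": 45},
  {"delta_pos": [0, 0, 90], "twist": 0, "grip": 45},
  {"delta_pos": [0, 50, 130], "twist": 0, "grip": 45},
  {"delta_pos": [0, 100, 130], "twist": 0, "grip": 45},
  {"delta_pos": [0, 100, 130], "twist": 0, "grip": 45},
  {"delta_pos": [0, 100, 130], "twist": 0, "grip": 45},
])

```text
t: 18.68
tool_pos: [0.5592, -0.1324, 0.2326]
tcp_rot: [-180.0, -0.0, -79.2]
force: [-0.5, -0.0, -1.1]
finger_gap: 0.0454
grasp_force: 0.0
```

```bash
python3 - <<'E'
from h import *
s,c,w=wristcloud(); cv2.imwrite("pics/w5.png",c["image"]); print(s["tool_pos"],s["force"])
for nm,w in (("wrist",w),("scene",cloud(camera("scene")))):
    X,Y,Z=w[...,0],w[...,1],w[...,2]
    reg=(X>.46)&(X<.68)&(Y>-.4)&(Y<-.17)
    for z0,z1,l in((.070,.0785,"strap"),(.117,.125,"htop"),(.058,.067,"bar")):
        sel=reg&(Z>z0)&(Z<z1)
        if sel.sum()>10: print(nm,l,*rect(w,sel))
E
```

```text
[ 0.55918839 -0.1324428   0.23259717] [-0.48231169 -0.02157711 -1.0808705 ]
wrist strap 2280 [ 565.4 -271.9] [ 24.6 121.4] 10.7 [73.3 74.3 75.7]
wrist htop 190 [ 558.  -232.7] [12.9 13. ] 58.1 [117.9 119.1 120.3]
wrist bar 2265 [ 563.5 -263.6] [150.1  24.9] 10.5 [59.3 61.8 63.8]
scene strap 360 [ 567.9 -275.8] [ 29.1 133.1] 10.9 [71.2 73.2 76.4]
scene htop 14 [ 558.2 -230.7] [12.   9.6] 26.6 [117.4 119.3 120.2]
scene bar 282 [ 566.5 -259.8] [112.8 121.6] 58.5 [58.8 61.4 65.4]
```

View pics/w5.png

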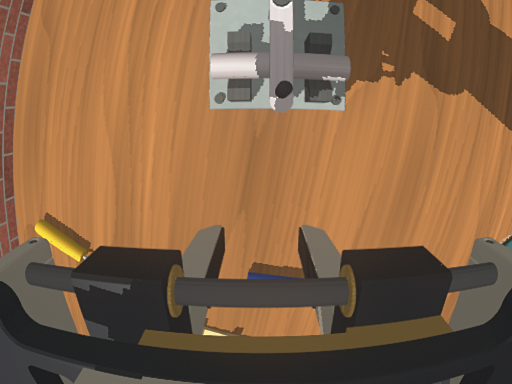

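The strap at (282,60) lies square across the bar at (280,67), with strap and bar angles both about 10.6°. The bar is still seated and centred, and the gripper is clear.

```bash
python3 -c "
from workcell import job
print(job.close_job())"
```

```text
the job is handed in; nothing more can be done
None
```

The long thick bar lies fully down and centred in both V-blocks, the strap is swung to its stop square across it, and the job was handed in at about 19 s; no verdict was returned.

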